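# Pass a specimen tray under a sprung drop gate

## Task

Press the long bar beside the chute down with one fingertip so that the gate lifts, and keep it held down while you push the white specimen tray by its upright handle plate along the chute, under the gate, until the tray stops against the end block. Only then let the bar up again so that the gate drops shut behind the tray's block. The gate must not bear on the tray at any time; never lift or carry the tray, keep both specimens in their pockets, and leave the things standing around where they are.

Things in the scene. Friction and masses are not known exactly. Their poses are not given: they have to be found in the camera images.
- chute: Fixed grey chute. Origin on the worktop, on the chute's centre line below the gate; +x = push direction, +y = side of the press bar. Floor plate 4 mm thick, x -185 to +105 mm; walls at y +-26.5 to +-32.5, tops 18 mm above the worktop; end block's face at x +82, top 28 high. Two plates 46 mm high at x -39 and +35, y 38 to 58, hold the hinge shaft (axis along x at y 48, 38 mm high).
- gate_angle (a joint): Angle of the steel rocker, rad: 0 = gate shut (bar up), grows as the bar is pressed down and the gate rises; stop at 0.6. A spring shuts it by itself; force needed on the bar about 3 N at first, 6 N when open. The tray's block passes freely under the gate from about 0.32 up; 0.45 is a good value to hold.
- rocker: Steel rocker on the hinge; origin on the hinge axis beside the gate (chute x 0, y 48, height 38 mm). On one side the gate: an arm across the chute with a hanging tongue 10 mm thick along the chute, 24 mm wide (chute y -24 to 0), lower edge 13 mm above the worktop when shut; its far end rises to 80 mm when open. On the other side the press bar (see bar_mid).
- bar_mid (a point): Point on the upper line of the press bar (moves with it), chute x -117.5, y 80 mm. The bar is round steel, 14 mm diameter, parallel to the chute from chute x -215 to -20 mm. Its top is 37 mm above the worktop when up, 28 mm at joint 0.32, 24 mm at 0.45, 20 mm at 0.6. A fingertip can slide along it.
- tray: Loose white tray, about 0.35 kg, on the chute floor. Origin under the centre of its block (70 mm long in x, 50 wide, 22 high, two round pockets); +x along the push. Behind the block a flat neck 5 mm thick leads to an upright handle plate 8 mm thick, 44 wide, 40 high: front face at x -95, rear (pushing) face at x -103 mm. Against the end block its origin is at point home.
- handle (a point): Centre of the rear (pushing) face of the tray's handle plate, half-way up, 24 mm above the worktop; the plate spans +-22 mm sideways and +-20 mm in height about it.
- home (a point): Where the tray's origin lies when the tray is fully home against the end block: x = +47 mm of the chute frame, on the chute floor. The tongue then drops between block and handle plate with 7 mm to spare.
- puck_a: Black round resin specimen, 25 mm diameter, 14 mm high, loose in the tray's front pocket (16 mm deep). Origin under its centre.
- puck_b: Black round resin specimen, 25 mm diameter, 13 mm high, loose in the tray's rear pocket. Origin under its centre.
- slide_box: Bystander: small slide box with green lid, 30x82x36 mm, beside the chute on the side away from the bar. Origin under its centre.
- lens_can: Bystander: small grey can with black lid, 38 mm diameter, 54 mm high, beyond the end block. Origin under its centre.
- loose_puck: Bystander: black round specimen, 30 mm diameter, 16 mm high, beside the chute on the side away from the bar. Origin under its centre.
- mug: Bystander: orange mug, 101 mm high, to the left. Origin under its centre.
- petri_dish: Bystander: glass dish, 88 mm diameter, 15 mm high. Origin under its centre.
- marker: Bystander: marker pen, 135 mm long, lying on the right. Origin under its centre.
- etchant_bottle: Bystander: brown dropper bottle, 102 mm high, to the left. Origin under its centre.
Not all that is in view belongs to the job. There is more than one size of the tray; the job needs the larger.

How it is judged:
By the outcome, as a careful person would: the job done as asked, in the order asked, and still so for the second after the job is handed in, with the robot touching nothing.
It also fails if it takes over 38 s, if anything falls off the work surface, if the arm or the gripper's body presses on something with over 40 N, if the wrist force passes 120 N, or if a joint passes its speed limit or range.

## Robot

A 6-joint arm with a two-finger parallel gripper is mounted at the origin on a cart in front of the work surface, level with it; the furniture and walls round the work are solid. World frame = base frame: x ahead of the robot, y to its left, z up, the work surface at z = 0. Lengths are in mm, angles in rad, forces in N, time in s.
With the tool pointing down it reaches from about 350 to 875 mm from the base axis. Payload 4.2 kg.
Tool frame: the origin (TCP) lies on the mounting face of the last link; the fingertips stand 173 mm ahead of it and the grasp point (between the pads) lies 155 mm ahead of it; z points along the fingers, y is the direction in which the jaws open and shut (so a half turn about z gives the same grasp; the last joint's range is limited). The gripper opens to 85 mm and grips with 20 to 120 N. Pads are 22 mm wide; open, the fingers measure 114 mm over their backs; the gripper's body (76 mm by 85 mm) begins 54 mm behind the grasp point. The pads swing forward as they close: fully open they stand 13 mm farther back than shut.
Start: joints at [1.446, 0.385, 0.008, 0, -1.194, -0.259], TCP at [233.996, 579.522, 404.712] pointing down, gripper open.
Joint ranges: [-3.14, 3.14], [-1.21, 2.06], [-1.07, 1.41], [-3.16, 2.05], [-2.99, -0.16], [-3.1, 3.1]. Speed limits (rad/s): [2.79, 2.79, 3.14, 3.14, 3.14, 3.14].

## Interface

Orientations are given as a unit quaternion [x, y, z, w].
In Python, from bench import arm gives the robot as it stands. The module is installed in compiled form; this text tells all that it offers.
- The arm moves only by the tool play_rows, never from a script. Its argument "moves" is a list of rows, each a list of 3 entries, a list of its own where there are three numbers: the shift along the world's x, y, z in units of 30 cm (1.0 is 30 cm), then the turn about the world's z in units of 30 degrees (1.0 is 30 degrees), then the gripper's target within -1 to 1 (shut at 1, half-way at 0, fully open at -1). In form: [[[x, y, z], turn, jaw], ...]. A call has 1 to 12 rows; each row is the pose to reach, as a shift and turn from the pose measured when the call began; what a row does not reach only later rows make up. A row lasts 1/8 s, in which the tool goes at most 62.5 mm and 10.7 degrees, less where a joint would pass 70% of its speed; a pose out of reach is approached as far as the arm can. A call with a number of a shift or a turn outside -1 to 1 is refused whole. A call with a gripper value outside its range is refused whole. The fingers move at their own pace and stop on an object; the grip force is fixed at half the most. Time passes only in rows, so rows that repeat a pose let the fingers close. It gives the time, the measured TCP pose, the force and the opening at its end, in the units of the state.
- arm.read_state(): the state, without advancing time (a new reading comes with each control period).
- arm.get_image(name): name is "scene" or "top"; returns a dict with "pixels" (420x560x3 uint8, red, green, blue), "vfov" (degrees; the focal length in pixels is half the picture's height over the tangent of half this angle, whatever the lens; pixels are square), "cx", "cy" (the principal point, pixels), "dist" ([k1, k2, p1, p2, k3] as OpenCV has them; the pictures are not rectified), "xyz" and "rotation" of the camera in the world. Camera axes: x right, y up, looking along -z (the intrinsics and any distortion apply to the point x, -y, -z); pixel columns grow to the right and rows downward; lengths in mm; the calibration is good to about 2 mm. A picture is of the moment at which its call begins. There is no depth.
- arm.job_done(): hands the job in, once; it reports no verdict.
Trained networks look in a picture, given as the dict that the camera call returned (one of the last four; its "shot" number tells which), for a name from the list of things; names that differ only in an ending like _2 or _b are one class to them, and where a whole thing is asked for, a point or a joint stands for the part that bears it (a point fixed in the world has none). Each returns a list of dicts, best first, with "conf" (0 to 1); they miss things now and then, are a little off and sometimes report something else, mostly with a low value. They report only what shows in the picture. A call takes as long as a camera call. They do not tell look-alikes from the thing itself.
- arm.look_for(name, picture): "centre" ([x, y, z] in mm, in world coordinates, good to about 4 mm: the middle of the surface that is visible of it).
The state is a dict: "clock": time; "joints": joint angles; "joint_vel": joint speeds; "joint_efforts": joint torques, N m; "position": TCP position; "ee_rot": TCP orientation; "contact_force": force on the tool from outside, world axes, zero at the start; "wrist_torque": the same for the moment, N m; "gripper_width": finger opening in mm.
Only numpy, scipy, OpenCV 4.12 (cv2) and the standard library are available. Lean on these libraries where they do the work, as an engineer would, in place of code of your own. Each camera call takes 0.05 s, during which the arm holds its last target.

## Working session

There is one attempt and no reset: what is moved stays moved. The work goes in short steps, Python scripts to look and compute and a tool call to move; the robot and the scene stay as the last step left them, time stands still between calls to the robot, and variables do not carry over. Pictures are saved under pics/ and viewed, and the job is handed in when it is done.

Besides the shell and the picture viewer there is one more tool, called after "Request:" as name(argument=value, ...) on one line, values as JSON. play_rows: Moves the arm, as the interface text tells. Shifts and turns lie within -1 to 1; 1 stands for 30 cm of shift or 30 degrees of turn. Its arguments: {"type":"object","properties":{"moves":{"type":"array"}},"required":["moves"]}

```bash
mkdir -p pics; cat > h.py <<'E'
import numpy as np, cv2
from bench import arm
def save(p,n): cv2.imwrite('pics/'+n,p['pixels'][:,:,::-1])
def K(p):
    h=p['pixels'].shape[0]; f=h/2/np.tan(np.radians(p['vfov']/2))
    return np.array([[f,0,p['cx']],[0,f,p['cy']],[0,0,1]])
def rot(p):
    R=np.array(p['rotation'],float)
    if R.size==4:
        from scipy.spatial.transform import Rotation as Q; return Q.from_quat(R).as_matrix()
    return R.reshape(3,3)
def pix2w(p,uv,z):
    u=cv2.undistortPoints(np.array(uv,float).reshape(-1,1,2),K(p),np.array(p['dist'],float)).reshape(-1,2)
    d=np.c_[u[:,0],-u[:,1],-np.ones(len(u))]@rot(p).T
    o=np.array(p['xyz'],float); return o+d*((z-o[2])/d[:,2])[:,None]
def w2pix(p,X):
    c=(np.array(X,float).reshape(-1,3)-np.array(p['xyz']))@rot(p)
    c=c*[1,-1,-1]
    return cv2.projectPoints(c.reshape(-1,1,3),np.zeros(3),np.zeros(3),K(p),np.array(p['dist'],float))[0].reshape(-1,2)
E
python3 - <<'E'
from h import *
s=arm.read_state(); print(s)
for n in ['scene','top']:
    p=arm.get_image(n); save(p,n+'0.png'); print(n,p['xyz'],p['rotation'],p['vfov'],p['cx'],p['cy'],p['dist'])
    for t in ['chute','rocker','bar_mid','tray','handle','puck_a','slide_box','lens_can','loose_puck']:
        print(t,[(np.round(d['centre'],0).tolist(),round(d['conf'],2)) for d in arm.look_for(t,p)[:4]])
E
```

```text
{'clock': 0.0, 'joints': array([ 1.44560099e+00,  3.85544043e-01,  6.59242180e-03, -5.09057813e-04,
       -1.19400489e+00, -2.58635330e-01]), 'joint_vel': array([-0.00133113,  0.00085386, -0.00063981,  0.00098139, -0.00100199,
       -0.0002365 ]), 'joint_efforts': array([ 1.10946810e-03, -3.92283905e+01,  1.88398468e+01,  4.18609142e+00,
       -4.64784389e-03, -8.67514807e-07]), 'position': array([233.91325912, 579.34002445, 403.6141576 ]), 'ee_rot': array([ 9.81622190e-01, -1.90831479e-01, -1.64035645e-04,  1.09346302e-03]), 'contact_force': array([ 0.58379395,  0.51532627, -0.09358446]), 'wrist_torque': array([ 0.05497887,  0.0138037 , -0.02752287]), 'gripper_width': 84.94672014196206}
scene [-189.331142   -624.24007886  813.48979559] [ 0.38296919 -0.19061706 -0.41977929  0.80049053] 56.57733695269913 278.5890405623325 213.66148416201082 [0.02845335 0.         0.         0.         0.        ]
chute [([485.0, -101.0, 19.0], 0.96), ([599.0, -42.0, 33.0], 0.69)]
rocker [([436.0, -109.0, 37.0], 0.64)]
bar_mid [([434.0, -111.0, 34.0], 0.55)]
tray [([507.0, -156.0, 24.0], 0.64), ([42
[... 453 characters left out ...]
       0.        ]
chute [([516.0, -75.0, 4.0], 0.72), ([604.0, -36.0, 36.0], 0.72)]
rocker [([440.0, -105.0, 37.0], 0.76), ([588.0, 277.0, 60.0], 0.55), ([512.0, -148.0, 30.0], 0.54), ([700.0, 238.0, 2.0], 0.46)]
bar_mid [([440.0, -109.0, 33.0], 0.84), ([698.0, 241.0, 1.0], 0.26)]
tray [([424.0, 144.0, 8.0], 0.85), ([504.0, -150.0, 24.0], 0.75)]
handle [([526.0, -101.0, 28.0], 0.72), ([512.0, -146.0, 25.0], 0.58), ([424.0, 146.0, 11.0], 0.56), ([521.0, -133.0, 27.0], 0.43)]
puck_a [([521.0, -134.0, 28.0], 0.4)]
slide_box [([589.0, 275.0, 57.0], 0.72), ([606.0, -35.0, 36.0], 0.64)]
lens_can [([515.0, -147.0, 30.0], 0.66), ([549.0, 74.0, 51.0], 0.5)]
loose_puck [([584.0, -133.0, 12.0], 0.53)]
```

```bash
python3 - <<'E'
import cv2
for n in ['scene0','top0']:
    i=cv2.imread(f'pics/{n}.png'); cv2.imwrite(f'pics/{n}_b.png',cv2.resize(i,(784,588),interpolation=cv2.INTER_CUBIC))
i=cv2.imread('pics/top0.png')[180:380,220:400] if 0 else None
E
```

```text
(no output)
```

View pics/scene0.png

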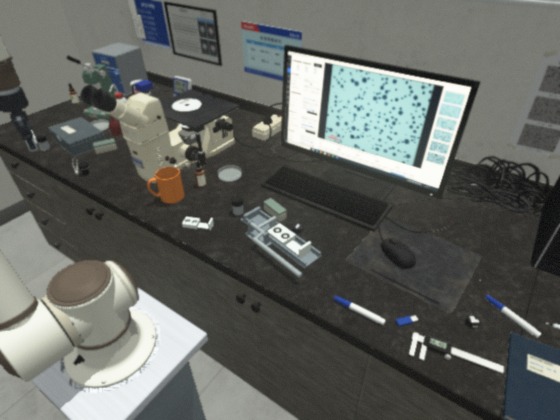

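View pics/top0.png

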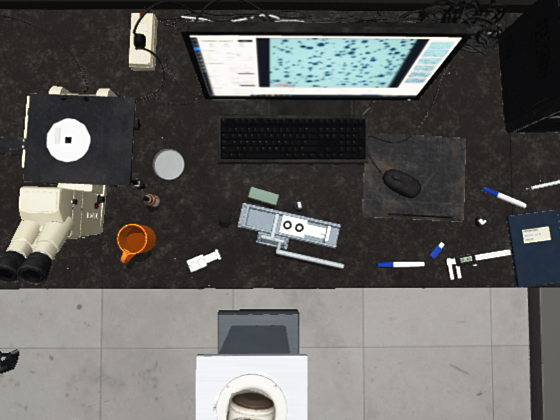

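```bash
python3 - <<'E'
import cv2
i=cv2.imread('pics/top0.png')[180:280,225:355]; cv2.imwrite('pics/topz.png',cv2.resize(i,None,fx=6,fy=6,interpolation=cv2.INTER_CUBIC))
i=cv2.imread('pics/scene0.png')[190:285,225:335]; cv2.imwrite('pics/scz.png',cv2.resize(i,None,fx=6,fy=6,interpolation=cv2.INTER_CUBIC))
E
```

```text
(no output)
```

View pics/topz.png

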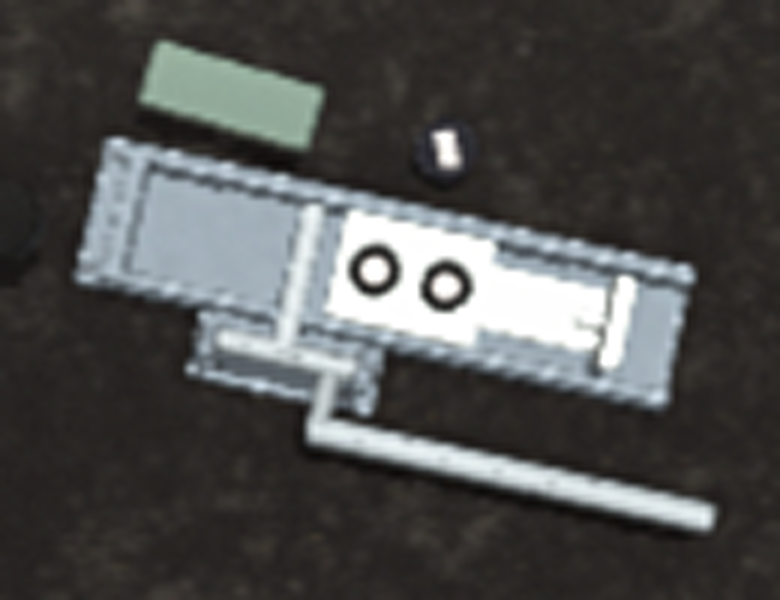

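View pics/scz.png

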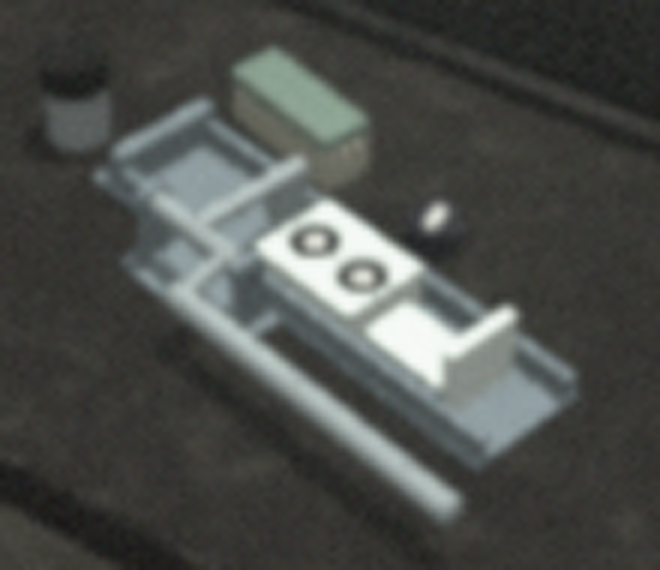

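```bash
cat > fit.py <<'E'
from h import *
from scipy.optimize import least_squares
def T(q,P):
    c,s=np.cos(q[2]),np.sin(q[2]); P=np.array(P,float)
    return np.c_[q[0]+c*P[:,0]-s*P[:,1], q[1]+s*P[:,0]+c*P[:,1], P[:,2]]
E
python3 - <<'E'
from fit import *
pt=arm.get_image('top'); ps=arm.get_image('scene')
zt=lambda a:np.array(a)/6+[225,180]-0.4
zs=lambda a:np.array(a)/6+[225,190]-0.4
mt=[((-185,-32.5,18),(694,266)),((-185,32.5,18),(664,406)),((105,-32.5,28),(110,138)),((105,32.5,28),(78,282)),((-215,80,30),(714,517)),((-20,80,30),(312,430))]
ms=[((-185,-32.5,18),(578,380)),((-185,32.5,4),(478,466)),((105,-32.5,28),(208,97)),((105,32.5,28),(113,155)),((-215,80,30),(458,505))]
def fit(sets):
    def r(q): return np.concatenate([(w2pix(p,T(q,[a for a,b in m]))-z([b for a,b in m])).ravel() for p,m,z in sets])
    s=least_squares(r,[520,-100,1.35],loss='soft_l1'); return s.x,np.round(r(s.x).reshape(-1,2),1)
qt,rt=fit([(pt,mt,zt)]); print('top',qt.round(2),rt.tolist())
qs,rs=fit([(ps,ms,zs)]); print('scene',qs.round(2),rs.tolist())
q,r=fit([(pt,mt,zt),(ps,ms,zs)]); print('both',q.round(3)); np.save('q.npy',q)
def inv(W):
    c,s=np.cos(q[2]),np.sin(q[2]); d=W[:,:2]-q[:2]; return np.c_[d@[c,s],d@[-s,c]].round(1)
# tray: block corners z26 (floor4+22), handle top z44
print('block top', inv(pix2w(pt,zt([(345,210),(497,240),(327,312),(477,345)]),26)).tolist())
print('handle top',inv(pix2w(pt,zt([(625,277),(607,369),(633,277),(616,369)]),44)).tolist())
print('pucks',inv(pix2w(pt,zt([(375,270),(446,286)]),20)).tolist())
print('scene block',inv(pix2w(ps,zs([(325,200),(425,270),(260,245),(350,318)]),26)).tolist())
print('scene handle top',inv(pix2w(ps,zs([(518,312),(448,362)]),44)).tolist())
print('jaw dir deg',np.degrees(q[2])+90)
E
```

```text
top [533.9  -69.74   1.36] [[0.5, 0.9], [0.9, -0.3], [-0.9, 0.6], [-0.5, -1.1], [0.1, -0.1], [-0.1, -0.1]]
scene [535.59 -72.77   1.32] [[1.0, 0.0], [1.0, 0.2], [-0.5, -2.1], [-0.7, -3.4], [-0.6, 2.1]]
both [534.118 -70.535   1.345]
block top [[-12.7, -24.8], [-86.4, -27.1], [-15.1, 24.4], [-88.1, 23.8]]
handle top [[-147.6, -22.4], [-148.7, 21.6], [-151.3, -23.2], [-152.8, 20.6]]
pucks [[-33.1, -0.4], [-67.9, -0.5]]
scene block [[-12.9, -21.7], [-86.5, -22.4], [-16.3, 25.5], [-86.5, 28.2]]
scene handle top [[-152.0, -20.4], [-153.4, 27.5]]
jaw dir deg 167.05985969141238
```

```bash
cat > tgt.py <<'E'
from fit import *
q=np.array([533.9,-69.9,1.357]); np.save('q.npy',q)
s=arm.read_state(); P=np.array(s['position'])
from scipy.spatial.transform import Rotation as Q
def st():
    s=arm.read_state(); R=Q.from_quat(s['ee_rot']).as_matrix(); y=R[:,1]
    a=np.degrees(np.arctan2(y[1],y[0])); c,sn=np.cos(q[2]),np.sin(q[2]); d=np.array(s['position'])[:2]-q[:2]
    t=(np.degrees(q[2])+90-a+90)%180-90
    print('t',round(s['clock'],2),'P',np.round(s['position'],1),'chute',np.round([d@[c,sn],d@[-sn,c]],1),'turn needed',round(t,1),'tilt',R[:,2].round(3),'F',np.round(s['contact_force'],1),'w',round(s['gripper_width'],1),'j',np.round(s['joints'],2))
    return s
def go(cx,cy,z):
    s=arm.read_state(); w=T(q,[(cx,cy,z)])[0]; print('target',w.round(1),'shift/300',((w-s['position'])/300).round(3))
E
python3 - <<'E'
from tgt import *
st(); go(-180,37.5,240)
E
```

```text
t 1.1 P [234.  579.5 404.7] chute [571.  430.9] turn needed -80.3 tilt [ 0. -0. -1.] F [-0.9 -0.2 -0.5] w 85.9 j [ 1.45  0.38  0.01  0.   -1.19 -0.26]
target [ 459.1 -237.8  240. ] shift/300 [ 0.75  -2.725 -0.549]
```

Request:
play_rows(moves=[[[0.05, -0.18, 0], -0.17, -0.41], [[0.1, -0.36, 0], -0.35, -0.41], [[0.15, -0.54, 0], -0.53, -0.41], [[0.2, -0.72, 0], -0.7, -0.41], [[0.25, -0.9, 0], -0.9, -0.41], [[0.27, -1, 0], -1, -0.41]])

```text
clock: 1.85
position: [315.1, 277.0, 405.0]
ee_rot: [0.898, -0.44, -0.0, -0.0]
contact_force: [0.4, 0.3, 0.3]
gripper_width: 60.6
```

Request:
play_rows(moves=[[[0.05, -0.18, 0], -0.17, -0.41], [[0.1, -0.36, 0], -0.35, -0.41], [[0.15, -0.54, 0], -0.53, -0.41], [[0.2, -0.72, 0], -0.7, -0.41], [[0.25, -0.9, 0], -0.9, -0.41], [[0.27, -1, 0], -1, -0.41]])

```text
clock: 2.6
position: [396.2, -25.1, 405.3]
ee_rot: [0.752, -0.659, 0.0, -0.001]
contact_force: [1.0, 0.4, -0.4]
gripper_width: 60.4
```

```bash
python3 - <<'E'
from tgt import *
st(); go(-180,37.5,240)
E
```

```text
t 2.6 P [396.2 -25.1 405.3] chute [ 14.5 144.1] turn needed -19.8 tilt [ 0.001  0.    -1.   ] F [ 1.   0.4 -0.4] w 60.4 j [ 0.35 -0.02 -0.5  -0.   -1.09 -0.22]
target [ 459.1 -237.8  240. ] shift/300 [ 0.21  -0.709 -0.551]
```

Request:
play_rows(moves=[[[0.06, -0.18, -0.08], -0.17, -0.41], [[0.12, -0.36, -0.16], -0.35, -0.41], [[0.18, -0.54, -0.24], -0.5, -0.41], [[0.21, -0.709, -0.33], -0.66, -0.41], [[0.21, -0.709, -0.45], -0.66, -0.41], [[0.21, -0.709, -0.52], -0.66, -0.41], [[0.21, -0.709, -0.52], -0.66, -0.41]])

```text
clock: 3.48
position: [458.7, -238.0, 247.9]
ee_rot: [-0.628, 0.779, 0.001, -0.001]
contact_force: [0.2, 0.1, 0.0]
gripper_width: 60.3
```

```bash
python3 - <<'E'
from tgt import *
st()
for n in ['scene','top']:
    p=arm.get_image(n); save(p,n+'1.png')
    i=p['pixels'][:,:,::-1]; i=i[190:290,225:355] if n=='scene' else i[180:290,225:355]
    cv2.imwrite(f'pics/{n}1z.png',cv2.resize(i,None,fx=6,fy=6,interpolation=cv2.INTER_CUBIC))
E
```

```text
t 3.48 P [ 458.7 -238.   247.9] chute [-180.2   37.8] turn needed 0.0 tilt [-0.003  0.001 -1.   ] F [0.2 0.1 0. ] w 60.3 j [-0.16  0.38 -0.46 -0.   -0.74 -0.05]
```

View pics/scene1z.png

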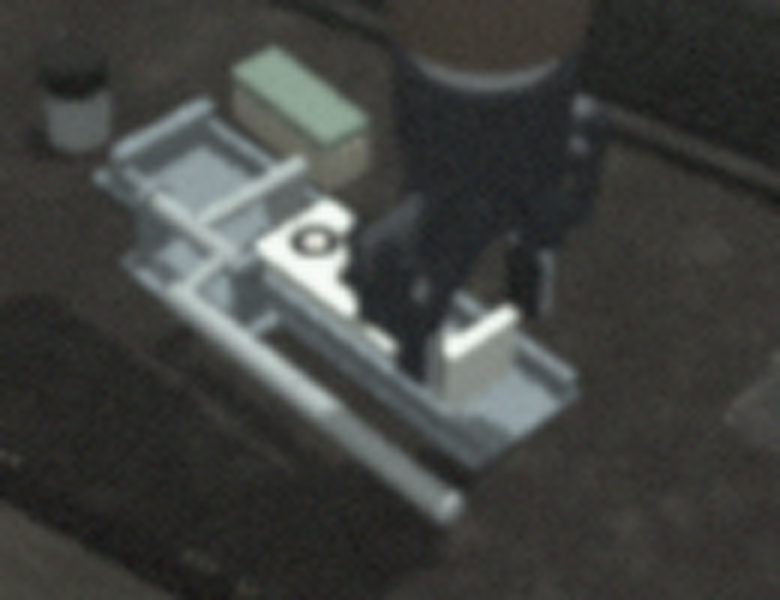

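View pics/top1z.png

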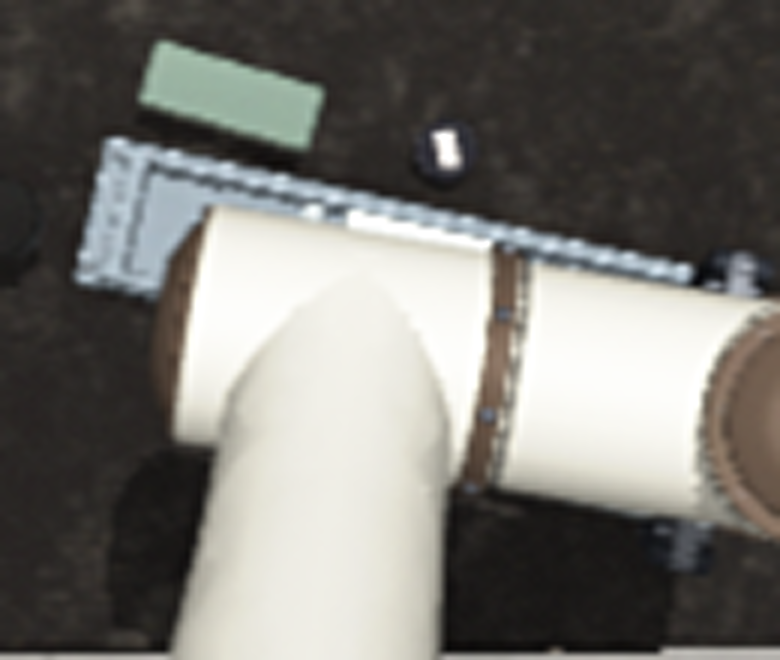

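```bash
python3 - <<'E'
from tgt import *
p=arm.get_image('scene')
for pt in [(-180,68,80),(-180,75,80),(-180,82,80),(-191,75,80),(-169,75,80),(-180,0,80),(-154,0,44),(-154,-22,44),(-154,22,44),(-146,-22,44)]:
    print(pt,((w2pix(p,T(q,[pt]))[0]-[225,190]+.4)*6).round(0))
E
```

```text
(-180, 68, 80) [429. 377.]
(-180, 75, 80) [418. 385.]
(-180, 82, 80) [406. 393.]
(-191, 75, 80) [435. 398.]
(-169, 75, 80) [400. 372.]
(-180, 0, 80) [535. 304.]
(-154, 0, 44) [492. 332.]
(-154, -22, 44) [524. 310.]
(-154, 22, 44) [459. 355.]
(-146, -22, 44) [512. 302.]
```

Request:
play_rows(moves=[[[0, 0, -0.04], 0, -0.41], [[0, 0, -0.08], 0, -0.41], [[0, 0, -0.11], 0, -0.41], [[0, 0, -0.12], 0, -0.41], [[0, 0, -0.12], 0, -0.41]])

```text
clock: 4.25
position: [459.8, -237.8, 214.2]
ee_rot: [-0.628, 0.778, -0.001, 0.001]
contact_force: [0.2, 0.3, 0.5]
gripper_width: 60.2
```

Request:
play_rows(moves=[[[0, 0, -0.01], 0, -0.41], [[0, 0, -0.015], 0, -0.41], [[0, 0, -0.015], 0, -0.41]])

```text
clock: 4.62
position: [459.8, -237.8, 209.7]
ee_rot: [-0.628, 0.778, -0.001, 0.001]
contact_force: [-0.8, -0.1, 0.5]
gripper_width: 60.2
```

Request:
play_rows(moves=[[[0, 0, -0.008], 0, -0.41], [[0, 0, -0.01], 0, -0.41], [[0, 0, -0.01], 0, -0.41]])

```text
clock: 5.0
position: [459.8, -237.8, 206.6]
ee_rot: [-0.628, 0.778, -0.001, 0.001]
contact_force: [0.2, -0.7, -0.2]
gripper_width: 59.9
```

Request:
play_rows(moves=[[[0, 0, -0.008], 0, -0.41], [[0, 0, -0.01], 0, -0.41], [[0, 0, -0.01], 0, -0.41]])

```text
clock: 5.38
position: [459.8, -237.8, 203.5]
ee_rot: [-0.628, 0.778, -0.001, 0.001]
contact_force: [0.0, -0.5, 0.0]
gripper_width: 60.2
```

Request:
play_rows(moves=[[[0, 0, -0.008], 0, -0.41], [[0, 0, -0.01], 0, -0.41], [[0, 0, -0.01], 0, -0.41]])

```text
clock: 5.75
position: [459.8, -237.8, 200.4]
ee_rot: [-0.628, 0.778, -0.001, 0.001]
contact_force: [-0.5, -0.2, 0.0]
gripper_width: 60.1
```

```bash
cat > snap.py <<'E'
import sys
from tgt import *
n=sys.argv[1]; st(); p=arm.get_image('scene'); i=p['pixels'][190:290,225:355,::-1]
cv2.imwrite(f'pics/{n}.png',cv2.resize(i,None,fx=6,fy=6,interpolation=cv2.INTER_CUBIC))
E
python3 snap.py s2
```

```text
t 5.75 P [ 459.8 -237.8  200.4] chute [-179.8   36.8] turn needed -0.1 tilt [ 0.002 -0.001 -1.   ] F [-0.5 -0.2  0. ] w 60.1 j [-0.16  0.45 -0.5   0.   -0.62 -0.05]
```

View pics/s2.png

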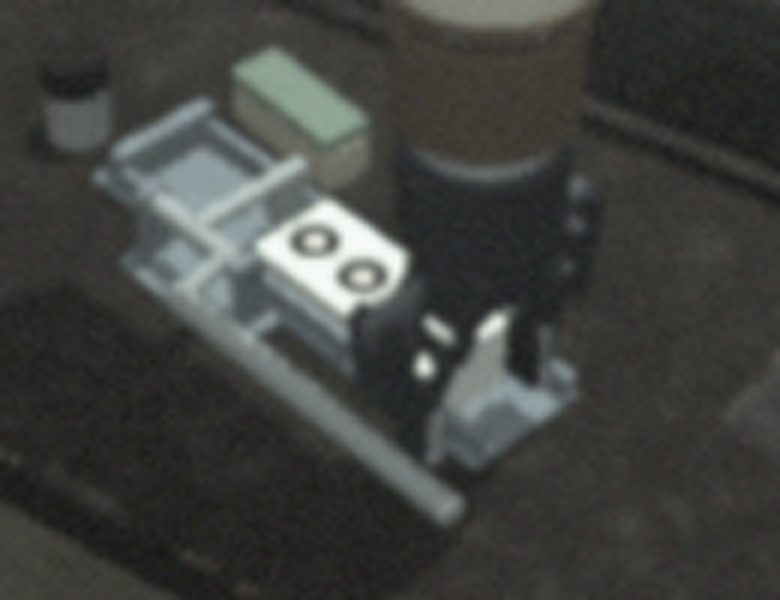

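```bash
python3 - <<'E'
from tgt import *
p=arm.get_image('scene')
for pt in [(-180,80,37),(-215,80,30),(-180,74.8,32),(-180,67.5,32),(-180,82,32),(-180,-.4,32),(-20,80,30),(-191,75,32),(-169,75,32)]:
    print(pt,((w2pix(p,T(q,[pt]))[0]-[225,190]+.4)*6).round(0))
E
```

```text
(-180, 80, 37) [409. 458.]
(-215, 80, 30) [464. 512.]
(-180, 74.8, 32) [417. 460.]
(-180, 67.5, 32) [429. 452.]
(-180, 82, 32) [406. 468.]
(-180, -0.4, 32) [532. 379.]
(-20, 80, 30) [181. 294.]
(-191, 75, 32) [434. 474.]
(-169, 75, 32) [400. 447.]
```

Request:
play_rows(moves=[[[0, 0, 0.03], 0, -0.41], [[-0.01, 0.002, 0.04], 0, -0.41], [[-0.02, 0.004, 0.035], 0, -0.41], [[-0.02, 0.004, 0.02], 0, -0.41], [[-0.02, 0.004, 0.01], 0, -0.41], [[-0.02, 0.004, 0], 0, -0.41], [[-0.02, 0.004, 0], 0, -0.41]])

```text
clock: 6.72
position: [454.4, -236.7, 200.7]
ee_rot: [-0.628, 0.778, -0.002, 0.001]
contact_force: [0.9, 0.5, 3.3]
gripper_width: 60.3
```

```bash
python3 snap.py s3
```

```text
t 6.72 P [ 454.4 -236.7  200.7] chute [-179.9   42.3] turn needed -0.1 tilt [ 0.004 -0.001 -1.   ] F [0.9 0.5 3.3] w 60.3 j [-0.16  0.45 -0.51  0.   -0.61 -0.05]
```

View pics/s3.png

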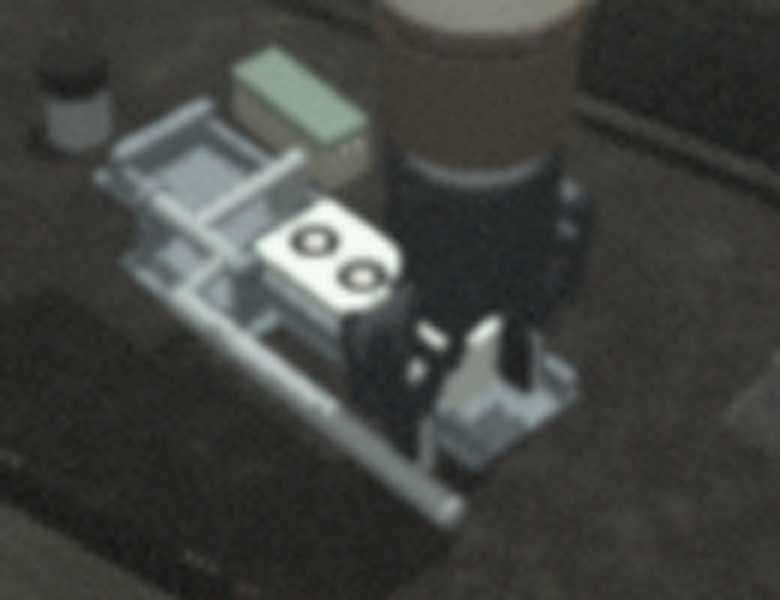

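Request:
play_rows(moves=[[[0, 0, -0.01], 0, -0.41], [[0, 0, -0.02], 0, -0.41], [[0, 0, -0.03], 0, -0.41], [[0, 0, -0.03], 0, -0.41]])

```text
clock: 7.28
position: [456.4, -237.1, 193.1]
ee_rot: [-0.629, 0.778, -0.004, 0.003]
contact_force: [3.4, -1.0, 8.4]
gripper_width: 59.8
```

```bash
python3 snap.py s4
```

```text
t 7.28 P [ 456.4 -237.1  193.1] chute [-179.8   40.2] turn needed -0.2 tilt [ 0.01  -0.003 -1.   ] F [ 3.4 -1.   8.4] w 59.8 j [-0.16  0.46 -0.52  0.   -0.58 -0.05]
```

View pics/s4.png

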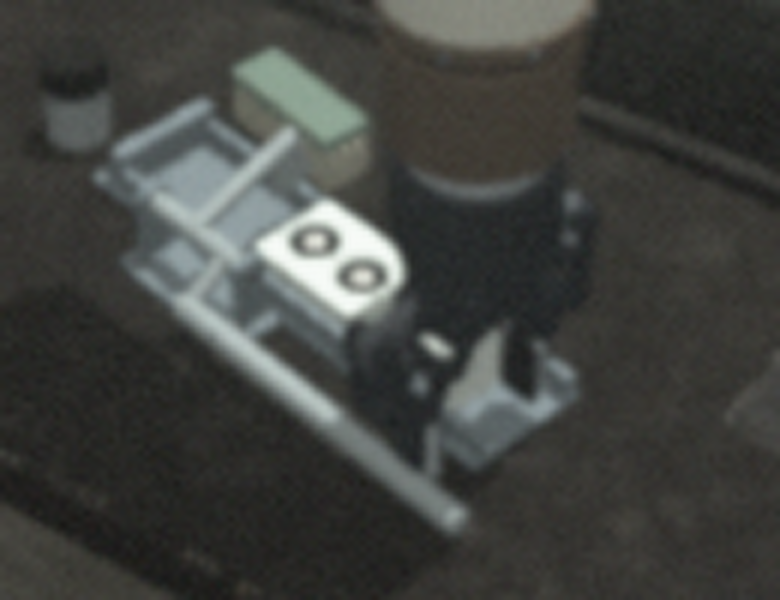

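Request:
play_rows(moves=[[[0, 0, 0.02], 0, -0.41], [[0, 0, 0.05], 0, -0.41], [[0.004, -0.001, 0.065], 0, -0.74], [[0.004, -0.001, 0.065], 0, -0.74], [[0.004, -0.001, 0.05], 0, -0.74], [[0.004, -0.001, 0.03], 0, -0.74], [[0.004, -0.001, 0.015], 0, -0.74], [[0.004, -0.001, 0.015], 0, -0.74]])

```text
clock: 8.32
position: [457.8, -237.4, 197.4]
ee_rot: [-0.629, 0.778, -0.004, 0.003]
contact_force: [-0.7, 0.3, 3.2]
gripper_width: 73.8
```

```bash
python3 snap.py s5
```

```text
t 8.32 P [ 457.8 -237.4  197.4] chute [-179.9   38.8] turn needed -0.2 tilt [ 0.01  -0.003 -1.   ] F [-0.7  0.3  3.2] w 73.8 j [-0.16  0.46 -0.51  0.   -0.6  -0.05]
```

View pics/s5.png

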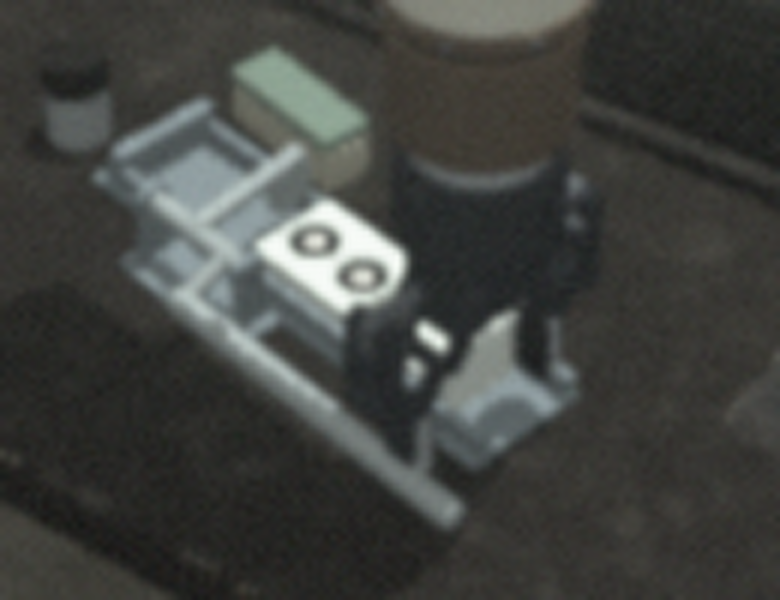

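Request:
play_rows(moves=[[[0, 0, -0.012], 0, -0.74], [[0, 0, -0.024], 0, -0.74], [[0, 0, -0.035], 0, -0.74], [[0, 0, -0.035], 0, -0.74]])

```text
clock: 8.88
position: [459.9, -237.7, 188.4]
ee_rot: [-0.629, 0.777, -0.007, 0.005]
contact_force: [2.8, -0.3, 7.9]
gripper_width: 74.4
```

```bash
python3 snap.py s6; python3 - <<'E'
from tgt import *
p=arm.get_image('scene')
# gate arm far end top trace vs angle: shut point seen; use model r in (y,z) rel hinge
for y0,z0 in [(-24,42)]:
  for a in [0,.15,.3,.45,.6]:
    dy,dz=y0-48,z0-38
    c,s=np.cos(a),np.sin(a); Y=48+dy*c+dz*s; Z=38-dy*s+dz*c
    print(a,round(Y,1),round(Z,1),((w2pix(p,T(q,[(0,Y,Z)]))[0]-[225,190]+.4)*6).round(0))
E
```

```text
t 8.88 P [ 459.9 -237.7  188.4] chute [-179.7   36.7] turn needed -0.3 tilt [ 0.016 -0.005 -1.   ] F [ 2.8 -0.3  7.9] w 74.4 j [-0.16  0.47 -0.51  0.   -0.57 -0.05]
0 -24.0 42.0 [310. 162.]
0.15 -22.6 52.7 [307. 147.]
0.3 -19.6 63.1 [302. 134.]
0.45 -15.1 72.9 [295. 123.]
0.6 -9.2 82.0 [286. 114.]
```

View pics/s6.png

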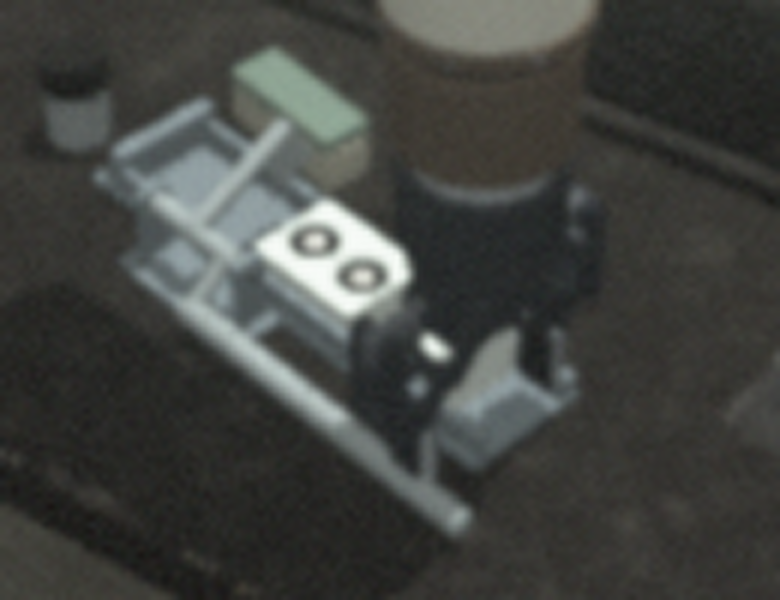

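Request:
play_rows(moves=[[[-0.003, 0.001, -0.01], 0, -0.74], [[0.001, 0.02, -0.01], 0, -0.74], [[0.005, 0.04, -0.01], 0, -0.74], [[0.01, 0.06, -0.01], 0, -0.74], [[0.01, 0.06, -0.01], 0, -0.74]])

```text
clock: 9.6
position: [463.3, -220.2, 186.5]
ee_rot: [-0.63, 0.777, -0.008, 0.005]
contact_force: [-0.4, -3.5, 8.7]
gripper_width: 74.5
```

```bash
python3 snap.py s7
```

```text
t 9.6 P [ 463.3 -220.2  186.5] chute [-161.9   37.1] turn needed -0.4 tilt [ 0.018 -0.006 -1.   ] F [-0.4 -3.5  8.7] w 74.5 j [-0.13  0.47 -0.53  0.01 -0.55 -0.09]
```

View pics/s7.png

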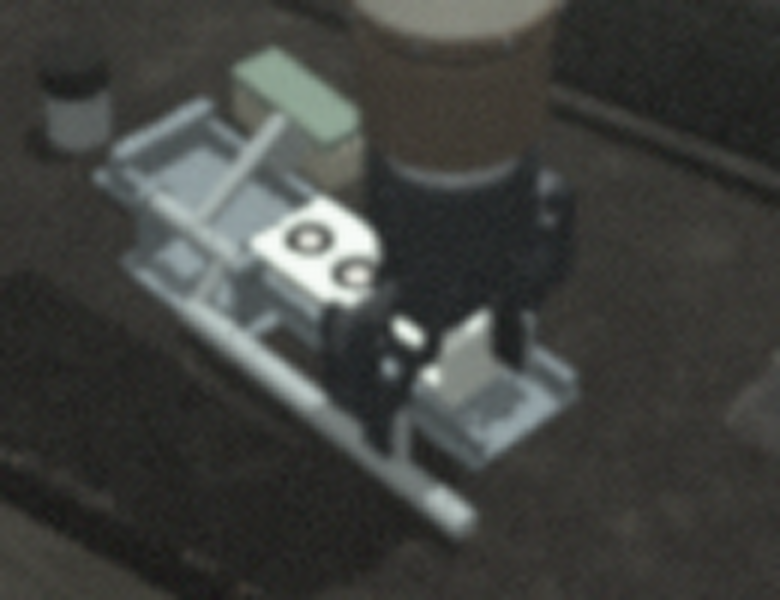

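Request:
play_rows(moves=[[[0.005, 0.022, -0.004], 0, -0.74], [[0.01, 0.045, -0.004], 0, -0.74], [[0.015, 0.068, -0.004], 0, -0.74], [[0.02, 0.09, -0.004], 0, -0.74], [[0.024, 0.113, -0.004], 0, -0.74], [[0.028, 0.135, -0.004], 0, -0.74], [[0.028, 0.135, -0.004], 0, -0.74]])

```text
clock: 10.52
position: [472.0, -180.5, 186.3]
ee_rot: [-0.63, 0.776, -0.009, 0.005]
contact_force: [-1.0, -4.4, 9.2]
gripper_width: 74.3
```

```bash
python3 snap.py s8
```

```text
t 10.53 P [ 472.  -180.5  186.3] chute [-121.2   37.1] turn needed -0.4 tilt [ 0.019 -0.008 -1.   ] F [-1.  -4.4  9.2] w 74.3 j [-0.04  0.46 -0.55  0.01 -0.54 -0.18]
```

View pics/s8.png

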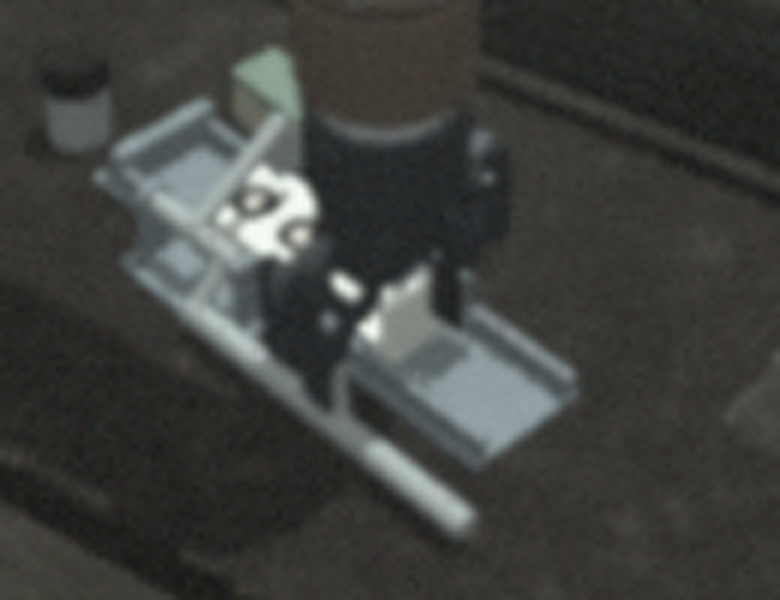

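Request:
play_rows(moves=[[[0.005, 0.022, -0.004], 0, -0.74], [[0.01, 0.045, -0.004], 0, -0.74], [[0.015, 0.068, -0.004], 0, -0.74], [[0.02, 0.09, -0.004], 0, -0.74], [[0.024, 0.113, -0.004], 0, -0.74], [[0.028, 0.135, -0.004], 0, -0.74], [[0.031, 0.15, -0.004], 0, -0.74], [[0.031, 0.15, -0.004], 0, -0.74]])

```text
clock: 11.58
position: [481.3, -136.5, 186.2]
ee_rot: [-0.631, 0.776, -0.01, 0.004]
contact_force: [-1.9, -5.8, 10.9]
gripper_width: 74.2
```

```bash
python3 snap.py s9
```

```text
t 11.57 P [ 481.3 -136.5  186.2] chute [-76.3  37.2] turn needed -0.4 tilt [ 0.019 -0.009 -1.   ] F [-1.9 -5.8 10.9] w 74.2 j [ 0.05  0.45 -0.57  0.02 -0.53 -0.27]
```

View pics/s9.png

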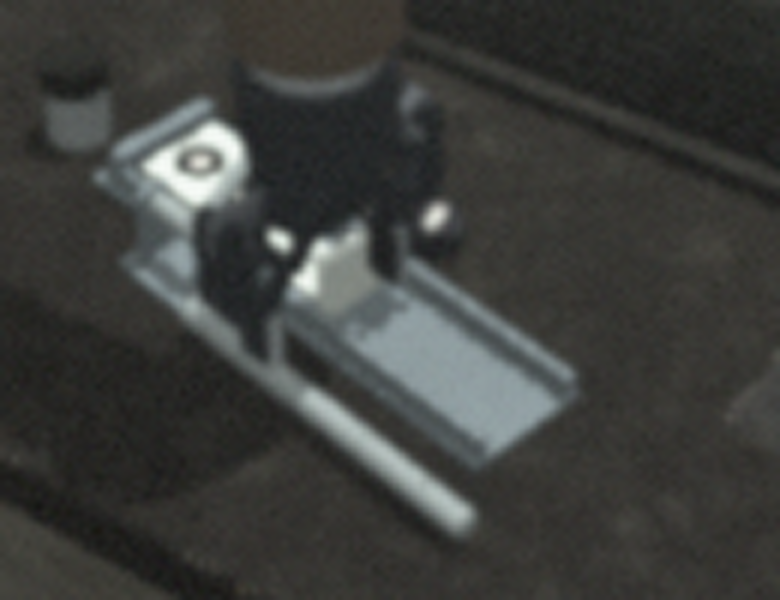

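Request:
play_rows(moves=[[[0.003, 0.015, -0.004], 0, -0.74], [[0.006, 0.028, -0.004], 0, -0.74], [[0.006, 0.028, -0.004], 0, -0.74]])

```text
clock: 12.0
position: [483.0, -129.4, 186.2]
ee_rot: [-0.631, 0.776, -0.01, 0.004]
contact_force: [-1.9, -9.2, 11.8]
gripper_width: 74.6
```

Request:
play_rows(moves=[[[0.002, 0.01, -0.004], 0, -0.74], [[0.003, 0.015, -0.004], 0, -0.74], [[0.003, 0.015, -0.004], 0, -0.74]])

```text
clock: 12.38
position: [483.7, -126.4, 186.2]
ee_rot: [-0.631, 0.776, -0.011, 0.003]
contact_force: [-2.0, -9.4, 12.1]
gripper_width: 74.5
```

Request:
play_rows(moves=[[[0.002, 0.01, -0.004], 0, -0.74], [[0.003, 0.017, -0.004], 0, -0.74], [[0.003, 0.017, -0.004], 0, -0.74]])

```text
clock: 12.75
position: [483.8, -124.9, 186.4]
ee_rot: [-0.629, 0.777, -0.011, 0.001]
contact_force: [-1.8, -24.8, 13.1]
gripper_width: 74.4
```

```bash
python3 snap.py s10
```

```text
t 12.75 P [ 483.8 -124.9  186.4] chute [-64.4  37.3] turn needed -0.3 tilt [ 0.016 -0.016 -1.   ] F [ -1.8 -24.8  13.1] w 74.4 j [ 0.08  0.45 -0.57  0.03 -0.53 -0.32]
```

View pics/s10.png

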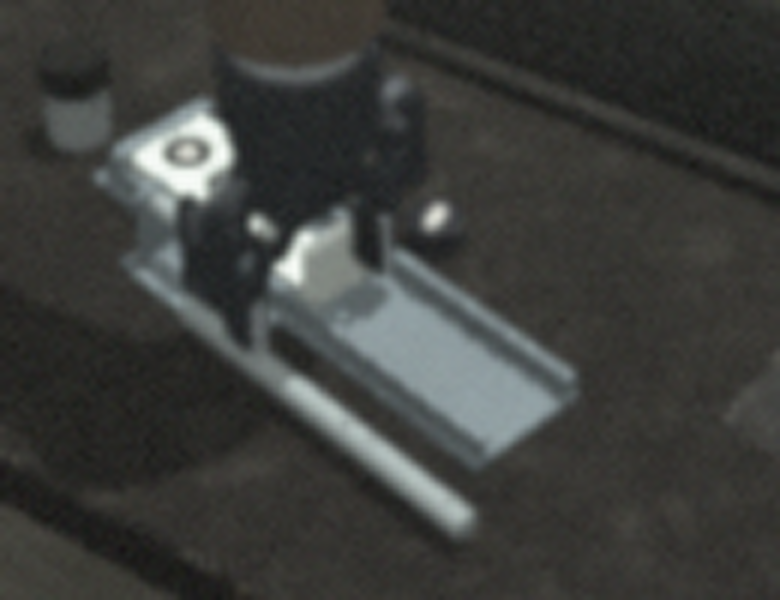

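Request:
play_rows(moves=[[[-0.002, -0.008, -0.004], 0, -0.74], [[-0.004, -0.018, -0.004], 0, -0.74], [[-0.006, -0.028, -0.004], 0, -0.74], [[-0.006, -0.028, -0.004], 0, -0.74]])

```text
clock: 13.3
position: [482.8, -133.0, 186.0]
ee_rot: [-0.629, 0.777, -0.012, 0.002]
contact_force: [0.4, 3.1, 7.8]
gripper_width: 74.3
```

```bash
python3 snap.py s11
```

```text
t 13.3 P [ 482.8 -133.   186. ] chute [-72.5  36.5] turn needed -0.3 tilt [ 0.019 -0.016 -1.   ] F [0.4 3.1 7.8] w 74.3 j [ 0.06  0.45 -0.57  0.03 -0.53 -0.3 ]
```

View pics/s11.png

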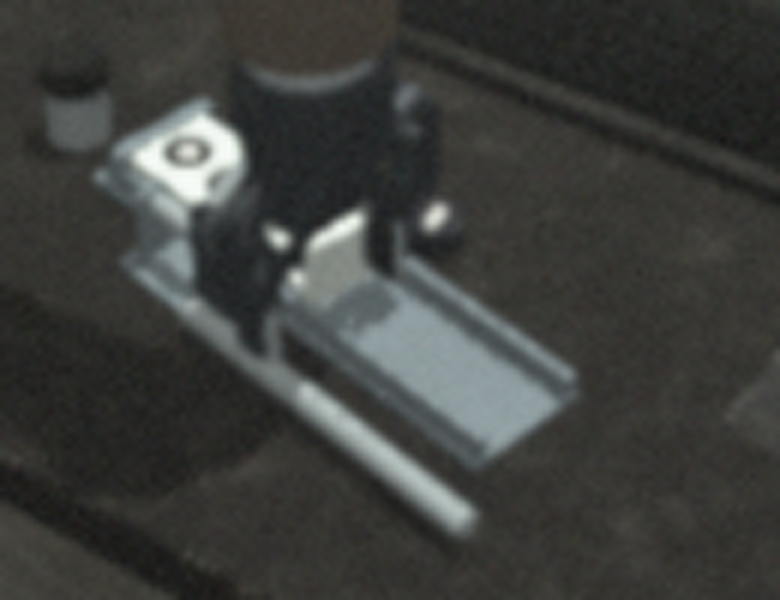

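Request:
play_rows(moves=[[[0, 0, 0.01], 0, -0.74], [[0, 0, 0.02], 0, -0.74], [[0, 0, 0.03], 0, -0.74], [[0, 0, 0.04], 0, -0.74], [[0, 0, 0.06], 0, -0.74], [[0, 0, 0.1], 0, -0.74], [[0, 0, 0.2], 0, -0.74], [[0, 0, 0.35], 0, -0.74], [[0, 0, 0.45], 0, -0.74]])

```text
clock: 14.48
position: [483.0, -133.0, 323.8]
ee_rot: [-0.629, 0.777, -0.013, 0.004]
contact_force: [0.7, -0.3, 0.3]
gripper_width: 74.0
```

Request:
play_rows(moves=[[[-0.1, -0.15, 0.05], 0, -0.74], [[-0.15, -0.35, 0.1], 0, -0.74], [[-0.15, -0.55, 0.1], 0, -0.74], [[-0.15, -0.75, 0.1], 0, -0.74], [[-0.15, -0.85, 0.1], 0, -0.74], [[-0.15, -0.85, 0.1], 0, -0.74]])

```text
clock: 15.22
position: [437.4, -389.8, 353.8]
ee_rot: [-0.628, 0.778, -0.013, 0.004]
contact_force: [0.3, 0.8, -1.1]
gripper_width: 74.6
```

```bash
python3 - <<'E'
from tgt import *
st()
p=arm.get_image('top');i=p['pixels'][180:280,225:355,::-1]
cv2.imwrite('pics/t12.png',cv2.resize(i,None,fx=6,fy=6,interpolation=cv2.INTER_CUBIC)); save(p,'t12full.png')
E
python3 snap.py s12
```

```text
t 15.22 P [ 437.4 -389.8  353.8] chute [-333.1   26.4] turn needed -0.1 tilt [ 0.022 -0.016 -1.   ] F [ 0.3  0.8 -1.1] w 74.6 j [-0.45  0.35 -0.18  0.01 -1.01  0.24]
t 15.28 P [ 437.5 -388.6  353.8] chute [-331.9   26.6] turn needed -0.2 tilt [ 0.022 -0.016 -1.   ] F [ 0.8  0.4 -0.5] w 74.5 j [-0.45  0.35 -0.18  0.01 -1.01  0.23]
```

View pics/t12.png

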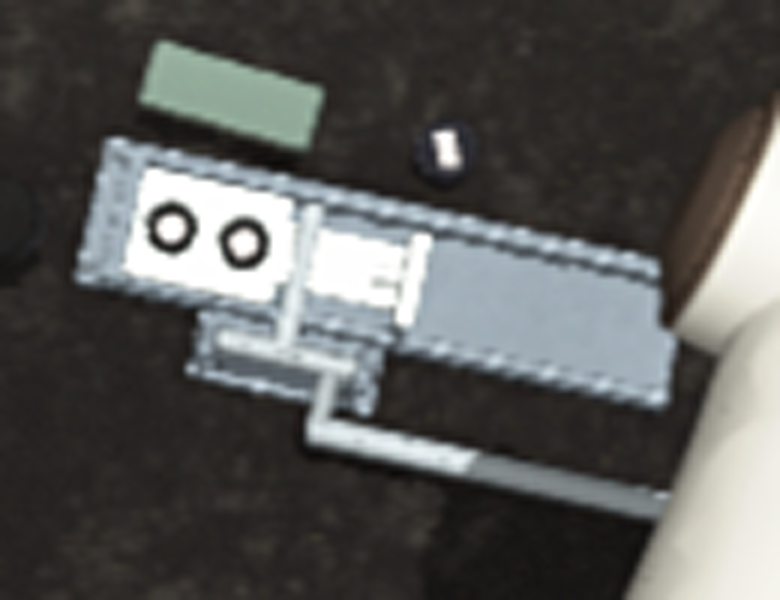

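View pics/s12.png

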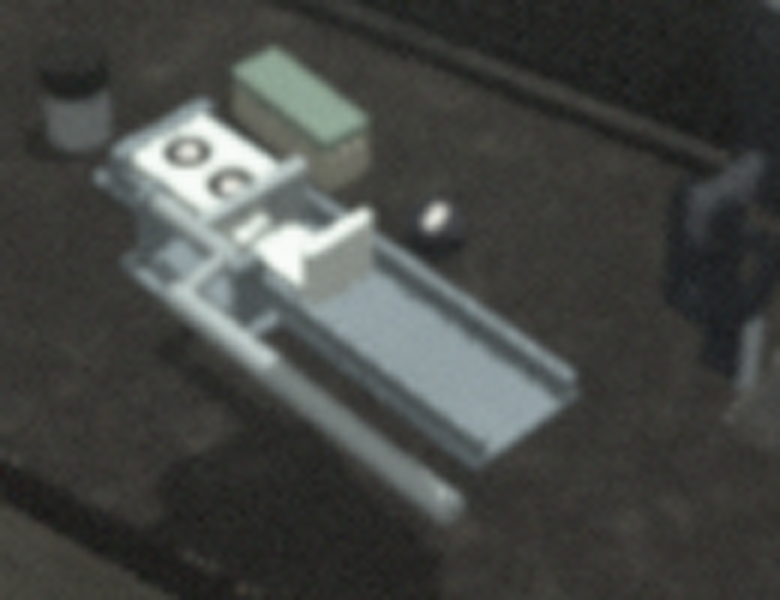

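```bash
python3 - <<'E'
from tgt import *
arm.job_done(); st()
E
```

```text
the job is handed in; nothing more can be done
the job is handed in; nothing more can be done
```

I pushed the tray fully home with the gate held open, then let the gate drop shut behind its block, and handed the job in at about 15.3 s.

**What I did:** One fingertip held the bar down with the gate at an estimated 0.4–0.5 rad, and the other finger pushed the handle plate along the chute. At the end the pushing force rose from about 9 N to 25 N, which I took as the tray meeting the end block. I backed the finger off about 8 mm with the bar still down, then let the bar up slowly and moved the arm clear.

**Last checks, from both cameras:**
- **Tray:** its block lies against the end block. My pixel estimate puts its origin at about +49 mm against +47 mm for home, which is within measuring error.
- **Gate:** the gate arm is back at its starting position, behind the block and in front of the handle plate.
- **Specimens and surroundings:** both specimens are in their pockets, and the slide box, lens can and loose specimen look unmoved. I did not compare the mug, petri dish, marker or bottle with the first pictures.
- **Force on the arm:** near zero, with nothing touching.

**What went less smoothly:**
- **Finding the bar:** my first descent missed the bar by a few millimetres on its inner side, and the second touched its flank. I therefore lifted and let the gate close once before the tray was moved, opened the jaws wider and pressed again.
- **Camera disagreement:** the two cameras disagreed by about 3 mm on where the bar is, so the gate angle is a visual estimate.

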